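# Line up a graduated beaker set on the ware board

## Task

The smallest beaker of this graduated set already stands on the bat at one end of the ware board. Stand the other four upright, mouth up, on the four free bats, each well centred on its own bat, so that the beakers grow steadily in size away from the smallest one. It is brittle ware: set each beaker down rather than dropping it, knock nothing over, and leave the smallest beaker and the green dish where they are.

Things in the scene. Friction and masses are not known exactly. Their poses are not given: they have to be found in the camera images.
- beaker_2: Off-white straight-sided open beaker, 44 mm in diameter and 44 mm high, wall 4.5 mm, about 60 g, the smallest of the four that have to be placed. Stands loose, mouth up, on the bench before the ware board. Origin: centre of its underside, z up. Round, wall vertical in its upper three quarters: grip it across the outside from above, any yaw.
- beaker_3: Off-white straight-sided open beaker, 51 mm in diameter and 58 mm high, wall 4.5 mm, about 90 g, the second smallest of the four that have to be placed. Stands loose, mouth up, on the bench before the ware board. Origin: centre of its underside, z up. Round, wall vertical in its upper three quarters: grip it across the outside from above, any yaw.
- beaker_4: Off-white straight-sided open beaker, 58 mm in diameter and 72 mm high, wall 4.5 mm, about 125 g, the second largest of the four. Stands loose, mouth up, on the bench before the ware board. Origin: centre of its underside, z up. Round, wall vertical in its upper three quarters: grip it across the outside from above, any yaw.
- beaker_5: Off-white straight-sided open beaker, 65 mm in diameter and 86 mm high, wall 4.5 mm, about 170 g, the largest of the four. Stands loose, mouth up, on the bench before the ware board. Origin: centre of its underside, z up. Round, wall vertical in its upper three quarters: grip it across the outside from above, any yaw.
- beaker_1: The smallest beaker of the same set, 37 mm in diameter and 32 mm high, about 35 g, standing loose on the bat at one end of the ware board (either end). It marks where the row begins and stays where it is. Origin: centre of its underside.
- bat_a: Free bat: fixed dark brown hardboard disc, 84 mm in diameter, 10 mm thick. Origin: centre of its underside; its upper face is 10 mm above that, 32 mm above the bench. Six bats lie in a nearly straight row along the pale ware board, about 95 mm centre to centre; the end two (not listed) hold the smallest beaker and the dish. Its letter says nothing of its place in the row.
- bat_b: Free bat: fixed dark brown hardboard disc, 84 mm in diameter, 10 mm thick. Origin: centre of its underside; its upper face is 10 mm above that, 32 mm above the bench. Six bats lie in a nearly straight row along the pale ware board, about 95 mm centre to centre; the end two (not listed) hold the smallest beaker and the dish. Its letter says nothing of its place in the row.
- bat_c: Free bat: fixed dark brown hardboard disc, 84 mm in diameter, 10 mm thick. Origin: centre of its underside; its upper face is 10 mm above that, 32 mm above the bench. Six bats lie in a nearly straight row along the pale ware board, about 95 mm centre to centre; the end two (not listed) hold the smallest beaker and the dish. Its letter says nothing of its place in the row.
- bat_d: Free bat: fixed dark brown hardboard disc, 84 mm in diameter, 10 mm thick. Origin: centre of its underside; its upper face is 10 mm above that, 32 mm above the bench. Six bats lie in a nearly straight row along the pale ware board, about 95 mm centre to centre; the end two (not listed) hold the smallest beaker and the dish. Its letter says nothing of its place in the row.
- dish: Green shallow dish of another order, 82 mm across the rim and 28 mm high, about 100 g, standing loose on the bat at the other end of the ware board; stays where it is. Origin: centre of its underside.
Not all that is in view belongs to the job. Leave any yellow look-alike of the beaker_3 alone. Leave any red look-alike of the beaker_2 alone.

How it is judged:
By the outcome, as a careful person would: the job done as asked, in the order asked, and still so for the second after the job is handed in, with the robot touching nothing.
It also fails if it takes over 104 s, if anything falls off the work surface, if the arm or the gripper's body presses on something with over 40 N, if the wrist force passes 120 N, or if a joint passes its speed limit or range.

## Robot

A 7-joint arm with a two-finger parallel gripper is mounted at the origin on the work surface. World frame = base frame: x ahead of the robot, y to its left, z up, the work surface at z = 0. Lengths are in mm, angles in rad, forces in N, time in s.
With the tool pointing down it reaches from about 350 to 900 mm from the base axis. Payload 8.1 kg.
Tool frame: the origin (TCP) lies where the fingers leave the gripper's body, on its centre line; the fingertips stand 66 mm ahead of it and the grasp point (between the pads) lies 47 mm ahead of it; z points along the fingers, y is the line along which they close (so a half turn about z gives the same grasp; the last joint's range is limited). The gripper opens to 92 mm and grips with 3 to 60 N. Pads are 19 mm wide; open, the fingers measure 130 mm over their backs; the gripper's body (75 mm by 190 mm) begins 47 mm behind the grasp point.
Start: joints at [1.142, 0.434, 0.025, 1.573, -0.012, 1.134, -0.075], TCP at [200.018, -592.141, 292.242] pointing down, gripper open.
Joint ranges: [-2.62, 2.62], [-0.44, 2.09], [-1.27, 1.32], [0.08, 2.57], [-1.32, 4.46], [0.12, 2], [-2.74, 2.74]. Speed limits (rad/s): [2.22, 2.22, 3.01, 3.01, 3.14, 3.14, 3.14].

## Interface

Orientations are given as a unit quaternion [x, y, z, w].
In Python, from bench import env gives the robot as it stands.
- The arm moves only by the shell command python3 -m creep 'ROWS' [OPENING]. ROWS is a JSON object whose one key "increments" holds a list that holds one entry, the list of rows, each a list of 6 numbers: the shift along the world's x, y, z in cm, then the turn, a rotation vector about the world's x, y, z in rad. In form: {"increments": [[[x, y, z, wx, wy, wz], ...]]}. A call has 1 to 20 rows; each row is the pose to reach, as a shift and turn from the pose commanded when the call began; what a row does not reach only later rows make up. A row lasts 1/10 s, in which the tool goes at most 50 mm and 8.59 degrees, less where a joint would pass 70% of its speed; a pose out of reach is approached as far as the arm can. A call with a gripper value outside its range is refused whole. OPENING is the finger opening in cm, from 0 to 9.18, set as the call begins (- or left out, the last holds). The fingers move at their own pace and stop on an object; the grip force is fixed at half the most. Time passes only in rows, so rows that repeat a pose let the fingers close. It gives the time, the measured TCP pose, the force, the opening and the grip force at its end, in the units of the state.
- env.get_state(): the state, without advancing time (a new reading comes with each control period).
- env.grab_frame(name): name is "scene" or "top" or "wrist"; returns (picture, depth): 480x640x3 uint8, red, green, blue; 480x640 float32, mm along the optical axis (not along the pixel's ray), 0 where there is no reading.
- env.camera_model(name): a dict with "intrinsics" (3x3 intrinsics, pixels), "D" ([k1, k2, p1, p2, k3] as OpenCV has them; the pictures are not rectified), "T" (4x4, takes a point from camera to world coordinates); the wrist camera has in their place "T_tool_cam" (4x4, takes a point from camera to tool coordinates, whose origin is the TCP and whose axes are the flange's). Camera axes: x right, y down, z forward; pixel columns grow to the right and rows downward; lengths in mm; the calibration is good to about 2 mm. A picture is of the moment at which its call begins: read the wrist's pose just before it. camera_model takes no time and is no camera call.
- env.sign_off(): hands the job in; it is judged then, once.
Trained networks look in the newest picture that a camera, given by its name, has taken for a name from the list of things; names that differ only in an ending like _2 or _b are one class to them, and where a whole thing is asked for, a point or a joint stands for the part that bears it (a point fixed in the world has none). Each returns a list of dicts, best first, with "confidence" (0 to 1); they miss things now and then, are a little off and sometimes report something else, mostly with a low value. They report only what shows in the picture. A call takes as long as a camera call. They do not tell look-alikes from the thing itself.
- env.boxes_of(camera, thing): "position" ([x, y, z] in mm, in world coordinates, good to about 4 mm: the middle of the surface that is visible of it).
- env.landmark_of(camera, thing): "position" ([x, y, z] in mm, in world coordinates, good to about 4 mm: a listed point, or the origin of a listed thing).
The state is a dict: "time": time; "joints": joint angles; "joint_velocities": joint speeds; "joint_torque": joint torques, N m; "tool_pos": TCP position; "tcp_rot": TCP orientation; "force": force on the tool from outside, world axes, zero at the start; "wrist_torque": the same for the moment, N m; "gripper_width": opening from 0.0 (shut) to 1.0 (fully open); "grasp_force": force on a finger pad.
Only numpy, scipy, OpenCV 4.12 (cv2) and the standard library are available. Lean on these libraries where they do the work, as an engineer would, in place of code of your own. Each camera call takes 0.05 s, during which the arm holds its last target. There are 200 camera calls.

## Working session

There is one attempt and no reset: what is moved stays moved. The work goes in short steps, Python scripts to look and compute and a shell command to move; the robot and the scene stay as the last step left them, time stands still between calls to the robot, and variables do not carry over. Pictures are saved under pics/ and viewed, at most 14 in all, crops included, and the job is handed in when it is done.

```bash
ls; mkdir -p pics; python3 - <<'E'
from bench import env
import cv2
for n in ("scene","top"):
    p,d=env.grab_frame(n); cv2.imwrite(f"pics/{n}0.png",p[:,:,::-1])
    m=env.camera_model(n); print(n,m)
s=env.get_state(); print(s)
E
```

```text
pics
scene {'intrinsics': array([[477.5692682 ,   0.        , 317.37473211],
       [  0.        , 477.5692682 , 233.60979077],
       [  0.        ,   0.        ,   1.        ]]), 'D': array([-0.04662176,  0.        ,  0.        ,  0.        ,  0.        ]), 'T': array([[-6.78534158e-01,  5.23060841e-01, -5.15750669e-01,
         9.10283369e+02],
       [ 7.34409875e-01,  4.97662490e-01, -4.61491259e-01,
         4.23198213e+02],
       [ 1.52817561e-02, -6.91909967e-01, -7.21822045e-01,
         6.44790317e+02],
       [ 0.00000000e+00,  0.00000000e+00,  0.00000000e+00,
         1.00000000e+00]])}
top {'intrinsics': array([[494.99393844,   0.        , 321.3146561 ],
       [  0.        , 494.99393844, 245.00059902],
       [  0.        ,   0.        ,   1.        ]]), 'D': array([-0.00874958,  0.        ,  0.        ,  0.        ,  0.        ]), 'T': array([[-1.51127099e-02, -9.87528711e-01,  1.56711999e-01,
         3.53135276e+02],
       [-9.99665274e-01,  1.82141490e-02,  1.83734734e-02,
         1.89317440e+00],
       [-2.09987082e-02, -1.56381870e-01, -9.87473425e-01,
         9.93202381e+02],
       [ 0.00000000e+00,  0.00000000e+00,  0.00000000e+00,
         1.00000000e+00]])}
{'time': 0.1, 'joints': array([ 1.14238236,  0.43513966,  0.02497266,  1.57400552, -0.01158511,
        1.13401759, -0.07509834]), 'joint_velocities': array([-0.00106709, -0.00112118,  0.0003875 , -0.00274803, -0.00014804,
        0.00160919,  0.000893  ]), 'joint_torque': array([ 4.49655970e-03, -6.69118452e+01,  9.88898166e-01, -3.15147114e+01,
       -6.03932189e-02,  3.73749202e-02,  1.01809312e-04]), 'tool_pos': array([ 199.88456721, -591.78161823,  291.53209296]), 'tcp_rot': array([ 9.86764640e-01,  1.62157444e-01, -1.85230345e-04, -6.88211648e-04]), 'force': array([-0.99091058,  0.5230151 ,  0.07749679]), 'wrist_torque': array([-0.0133336 ,  0.01528938,  0.00398013]), 'grasp_force': 0.0, 'gripper_width': 0.9995623233899292}
```

View pics/top0.png

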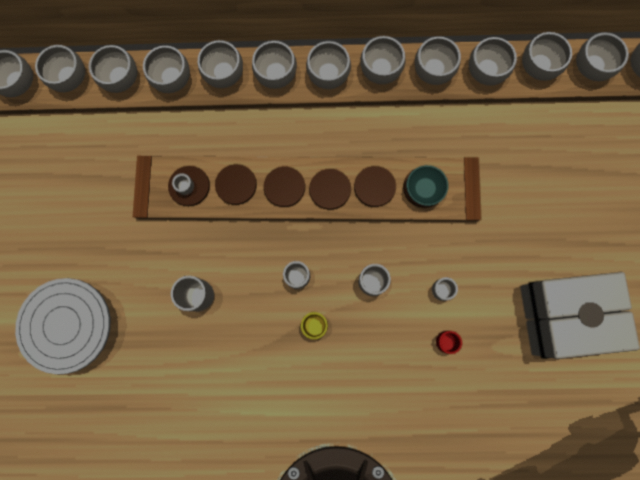

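View pics/scene0.png

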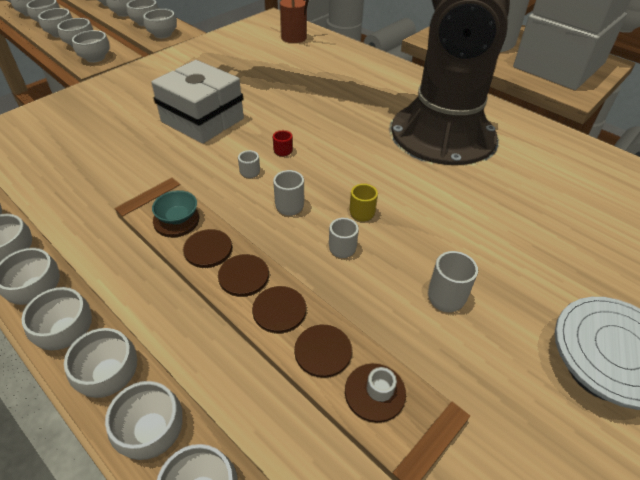

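Top view: smallest beaker at (183,184), free bats at (236,184), (284,186), (330,188) and (375,186), dish at (427,186). What could be taken for what I want:
- (445,289): the smallest white one, so beaker_2. Red look-alike at (449,342).
- (296,276): beaker_3. Yellow look-alike at (314,326).
- (374,281): beaker_4.
- (191,294): beaker_5.

The bowls at the top and the banding wheel are irrelevant. Next I measure from both views.

```bash
cat > h.py <<'E'
from bench import env
import numpy as np, cv2
def cloud(n):
    p,d=env.grab_frame(n); m=env.camera_model(n); K=m["intrinsics"]
    T=m["T"] if "T" in m else None
    v,u=np.mgrid[:480,:640]; uv=np.stack([u,v],-1).reshape(-1,1,2).astype(float)
    r=cv2.undistortPoints(uv,K,m["D"]).reshape(480,640,2)
    P=np.concatenate([r*d[...,None],d[...,None]],-1)
    if T is None:
        from scipy.spatial.transform import Rotation as R
        W=np.eye(4); W[:3,:3]=R.from_quat(S["tcp_rot"]).as_matrix(); W[:3,3]=S["tool_pos"]; T=W@m["T_tool_cam"]
    X=P@T[:3,:3].T+T[:3,3]; X[d==0]=np.nan
    return p,X
def state():
    global S; S=env.get_state(); return S
def circ(q):
    A=np.c_[2*q[:,:2],np.ones(len(q))]; b=(q[:,:2]**2).sum(1)
    for _ in range(4):
        s=np.linalg.lstsq(A,b,rcond=None)[0]; r=np.sqrt(s[2]+s[0]**2+s[1]**2)
        e=np.abs(np.hypot(*(q[:,:2]-s[:2]).T)-r); k=e<=max(np.quantile(e,.9),1.); q,A,b=q[k],A[k],b[k]
    return s[0],s[1],r
def beaker(X,x,y,rad=45,zlo=20):
    q=X[(np.hypot(X[...,0]-x,X[...,1]-y)<rad)&(X[...,2]>zlo)]
    zt=np.quantile(q[:,2],.97); t=q[q[:,2]>zt-5]
    return zt,t,q
def rim(t,w=4.5):
    from scipy.optimize import least_squares
    c=t[:,:2].min(0)/2+t[:,:2].max(0)/2   # rim annulus: mid radius fit
    f=least_squares(lambda s:np.hypot(t[:,0]-s[0],t[:,1]-s[1])-s[2],[*c,20],loss="soft_l1",f_scale=1.5)
    return f.x[0],f.x[1],f.x[2]+w/2
def bats(p,X):
    hsv=cv2.cvtColor(p,cv2.COLOR_RGB2HSV)
    m=((p.max(2)<85)&(np.nan_to_num(X[...,2])>22)&(np.nan_to_num(X[...,2])<45)&(X[...,0]>350)).astype(np.uint8)
    m=cv2.morphologyEx(m,cv2.MORPH_OPEN,np.ones((5,5)))
    n,l,st,_=cv2.connectedComponentsWithStats(m)
    for i in range(1,n):
        if st[i,4]>700:
            q=X[l==i]; c=(q[:,:2].max(0)+q[:,:2].min(0))/2
            ct,_=cv2.findContours((l==i).astype(np.uint8),cv2.RETR_EXTERNAL,cv2.CHAIN_APPROX_NONE)
            e=np.array([X[b[0][1],b[0][0]] for b in ct[0]])
            print("bat",np.round(circ(e),1),"z",np.round(np.median(q[:,2]),1),"n",st[i,4])
E
python3 - <<'E'
from h import *
state()
for n in ("top","scene"):
    p,X=cloud(n); print(n)
    px={"top":[(445,289),(296,276),(374,281),(191,294),(183,184),(427,186),(314,326),(449,342)]}
    if n=="top": C=[X[v,u,:2] for u,v in px["top"]]
    for c in C:
        zt,t,q=beaker(X,*c); print(np.round(c),"rim z %.1f"%zt,"n",len(t),"cx cy r",np.round(rim(t),1))
    bats(p,X)
from scipy.spatial.transform import Rotation as R
print("tool y",R.from_quat(S["tcp_rot"]).as_matrix()[:,1])
E
```

```text
top
[ 417. -224.] rim z 47.0 n 152 cx cy r [ 416.9 -217.    21.9]
[448.  72.] rim z 60.5 n 167 cx cy r [447.5  68.6  25. ]
[435. -84.] rim z 74.8 n 203 cx cy r [434.9 -79.6  28.8]
[415. 283.] rim z 88.2 n 207 cx cy r [413.7 266.1  32. ]
[635. 296.] rim z 64.1 n 137 cx cy r [628.6 291.1  18.5]
[ 619. -192.] rim z 61.2 n 309 cx cy r [ 614.7 -188.    40. ]
[349.  37.] rim z 61.0 n 163 cx cy r [351.3  35.5  25.3]
[ 314. -225.] rim z 47.2 n 146 cx cy r [ 315.9 -219.6   21.9]
bat [632.9 191.1  40.7] z 31.8 n 1299
bat [631.8 284.6  39.6] z 31.8 n 854
bat [626.   93.2  40.8] z 31.8 n 1311
bat [622.7 -88.1  40.3] z 31.8 n 1291
bat [619.1   1.4  40.7] z 31.9 n 1316
scene
[ 417. -224.] rim z 44.5 n 136 cx cy r [ 417.3 -214.6   22.1]
[448.  72.] rim z 58.8 n 229 cx cy r [449.3  71.1  25.3]
[435. -84.] rim z 72.6 n 222 cx cy r [435.8 -76.7  28.8]
[415. 283.] rim z 86.6 n 376 cx cy r [415.7 268.3  32.4]
[635. 296.] rim z 64.5 n 295 cx cy r [632.3 293.3  18.1]
[ 619. -192.] rim z 60.5 n 331 cx cy r [ 617.3 -185.6   39.9]
[349.  37.] rim z 58.8 n 185 cx cy r [352.3  38.4  25.4]
[ 314. -225.] rim z 45.0 n 111 cx cy r [ 316.6 -216.8   21.8]
bat [625.3 -40.3  69.1] z 31.9 n 3008
bat [630.2  96.4  40.1] z 32.0 n 1923
bat [637.2 194.5  40.6] z 31.9 n 2308
bat [637.8 289.9  39.4] z 32.3 n 1852Traceback (most recent call last):
  File "<stdin>", line 11, in <module>
NameError: name 'S' is not defined
```

```bash
sed -i 's/^def cloud/S=None\ndef cloud/' h.py; python3 -m creep '{"increments": [[[21.7,37.6,-5,0,0,1.246],[21.7,37.6,-5,0,0,1.246],[21.7,37.6,-5,0,0,1.246],[21.7,37.6,-5,0,0,1.246],[21.7,37.6,-5,0,0,1.246],[21.7,37.6,-5,0,0,1.246],[21.7,37.6,-5,0,0,1.246],[21.7,37.6,-5,0,0,1.246],[21.7,37.6,-5,0,0,1.246],[21.7,37.6,-5,0,0,1.246],[21.7,37.6,-5,0,0,1.246],[21.7,37.6,-5,0,0,1.246],[21.7,37.6,-5,0,0,1.246],[21.7,37.6,-5,0,0,1.246],[21.7,37.6,-5,0,0,1.246],[21.7,37.6,-5,0,0,1.246]]]}' 7.0
cat >> h.py <<'E'
def wrist(C,name=None):
    state(); p,X=cloud("wrist")
    if name: cv2.imwrite(f"pics/{name}.png",p[:,:,::-1])
    for c in C:
        try:
            zt,t,q=beaker(X,*c); print(c,"rim z %.1f"%zt,"n",len(t),np.round(rim(t),1))
        except Exception as e: print(c,e)
    bats(p,X); return p,X
E
python3 - <<'E'
from h import *
p,X=wrist([(417,-216),(435,-78)],"w1")
print(S["tool_pos"],S["tcp_rot"],env.camera_model("wrist")["T_tool_cam"])
E
```

```text
time: 1.8
tool_pos: [416.8, -216.5, 242.3]
tcp_rot: [0.707, 0.707, -0.0, 0.0]
force: [0.1, -0.5, 0.9]
gripper_width: 0.76
grasp_force: 0.0
(417, -216) rim z 288.0 n 14640 [ 414.1 -550.7  363.3]
(435, -78) rim z 72.6 n 1503 [435.3 -79.4  28.5]
bat [ 617.8 -185.2   37.8] z 31.3 n 2064Traceback (most recent call last):
  File "<stdin>", line 3, in <module>
TypeError: 'NoneType' object is not subscriptable
```

View pics/w1.png

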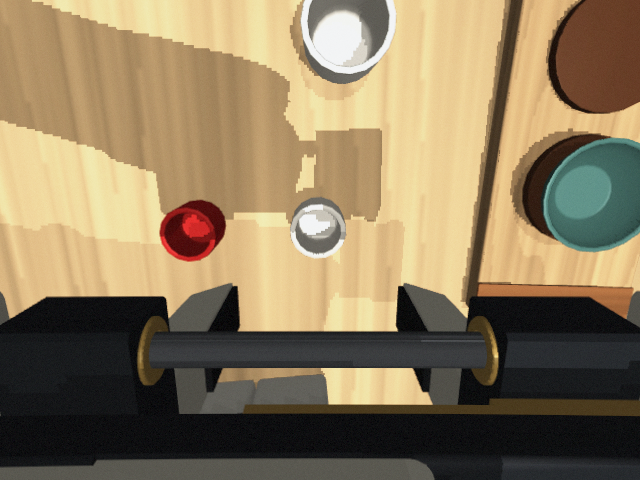

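```bash
sed -i 's/zt=np.quantile/q=q[q[:,2]<125]; zt=np.quantile/' h.py; python3 - <<'E'
import h
from h import *
p,X=wrist([(417,-216),(316,-218),(435,-78)])
print(h.S["tool_pos"],h.S["time"],env.camera_model("wrist")["T_tool_cam"].round(3))
E
```

```text
(417, -216) rim z 44.8 n 952 [ 417.2 -215.9   21.7]
(316, -218) rim z 44.8 n 1029 [ 317.1 -218.5   21.9]
(435, -78) rim z 72.6 n 1499 [435.4 -79.4  28.5]
bat [ 617.7 -185.3   37.7] z 31.3 n 2088
[ 416.91350676 -216.38100986  242.27996791] 1.85 [[-1.0000e-03 -9.6000e-01 -2.7900e-01  7.6121e+01]
 [ 1.0000e+00 -1.0000e-03 -1.0000e-03  3.8100e-01]
 [ 1.0000e-03 -2.7900e-01  9.6000e-01 -9.2186e+01]
 [ 0.0000e+00  0.0000e+00  0.0000e+00  1.0000e+00]]
```

The wrist close-up shows the white beaker_2 at (318,228), with the red look-alike at (192,232) clear of the fingers. Its radius of 21.7 mm and rim at 45 mm agree with the other two views. I'll pick it.

```bash
python3 -m creep '{"increments": [[[0,0,-3,0,0,0],[0,0,-6,0,0,0],[0,0,-9,0,0,0],[0,0,-12,0,0,0],[0,0,-14,0,0,0],[0,0,-15.5,0,0,0],[0,0,-16.5,0,0,0],[0,0,-16.7,0,0,0],[0,0,-16.7,0,0,0]]]}' 7.0 && python3 -m creep '{"increments": [[[0,0,0,0,0,0],[0,0,0,0,0,0],[0,0,0,0,0,0],[0,0,0,0,0,0],[0,0,0,0,0,0],[0,0,0,0,0,0],[0,0,0,0,0,0],[0,0,0,0,0,0],[0,0,1,0,0,0],[0,0,3,0,0,0],[0,0,6,0,0,0],[0,0,9,0,0,0],[0,0,12,0,0,0],[0,0,15,0,0,0],[0,0,15,0,0,0]]]}' 3.5
```

```text
time: 2.8
tool_pos: [417.2, -216.1, 75.4]
tcp_rot: [0.707, 0.707, 0.0, 0.0]
force: [-0.4, 0.3, -0.7]
gripper_width: 0.762
grasp_force: 0.0
time: 4.3
tool_pos: [418.7, -216.6, 229.3]
tcp_rot: [0.707, 0.707, 0.001, 0.003]
force: [1.1, 0.2, -1.1]
gripper_width: 0.465
grasp_force: 30.0
```

```bash
python3 -m creep '{"increments": [[[1.3,2,0,0,0,0],[3.6,6,0,0,0,0],[6,10,0,0,0,0],[8.4,14,0,0,0,0],[10.8,18,0,0,0,0],[13.2,22,0,0,0,0],[15.6,26,0,0,0,0],[18,30,0,0,0,0],[20,33.5,0,0,0,0],[21.3,35.7,0,0,0,0],[21.8,36.6,0,0,0,0],[21.8,36.6,0,0,0,0],[21.8,36.6,0,0,0,0]]]}'
python3 - <<'E'
import h
from h import *
p,X=wrist([(630,292)],"w2")
print(h.S["tool_pos"],h.S["time"])
E
```

```text
time: 5.6
tool_pos: [634.5, 148.3, 224.8]
tcp_rot: [0.707, 0.707, -0.001, 0.0]
force: [0.5, -1.0, -0.5]
gripper_width: 0.469
grasp_force: 30.0
(630, 292) rim z 63.6 n 878 [631.5 291.9  18.1]
[634.4718263  148.27214555 224.75710413] 5.6
```

View pics/w2.png

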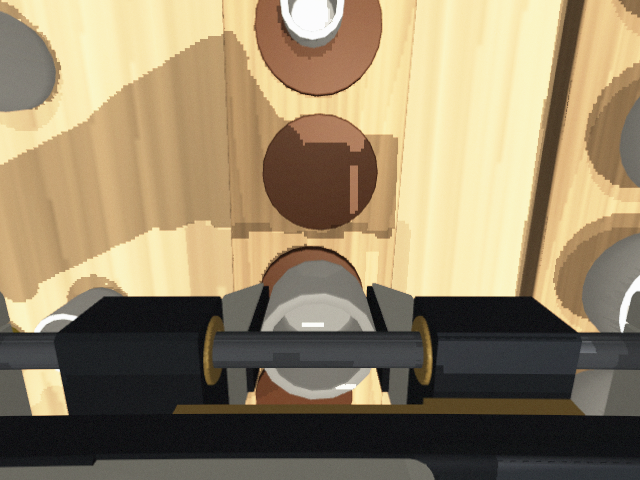

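The picture shows the free bat at (320,170), beaker_1 on its own bat at (312,15), and beaker_2 held upright between the pads. I'll fix the bat mask for the brighter wrist picture.

```bash
sed -i 's/(p.max(2)<85)&(np.nan_to_num(X\[...,2\])>22)/(p[...,1]<100)\&(np.nan_to_num(X[...,2])>27)/; s/(np.nan_to_num(X\[...,2\])<45)/(np.nan_to_num(X[...,2])<37)/' h.py
python3 - <<'E'
import h
from h import *
p,X=wrist([(630,292)])
print(h.S["tool_pos"],h.S["time"])
# held beaker: points near tool
q=X[(np.hypot(X[...,0]-634,X[...,1]-150)<34)&(X[...,2]>170)&(X[...,2]<205)&(p.min(2)>100)]
print(len(q),np.quantile(q[:,2],.95)); t=q[q[:,2]>np.quantile(q[:,2],.95)-4]; print(rim(t))
E
```

```text
(630, 292) rim z 63.5 n 856 [631.5 291.9  18. ]
bat [634.5 191.3  38.9] z 31.8 n 8118
bat [628.3 100.6  35.6] z 31.8 n 1267
bat [600.9   9.8  18.8] z 31.8 n 835
[634.52380505 147.80428221 224.94238778] 5.65
5969 193.55395893164518
(np.float64(634.6586451423005), np.float64(148.87542470290498), np.float64(21.649491161848786))
```

```bash
python3 -m creep '{"increments": [[[0,1.5,0,0,0,0],[0,3.5,-1,0,0,0],[0,4.3,-4,0,0,0],[0,4.3,-7,0,0,0],[0,4.3,-9,0,0,0],[0,4.3,-10.2,0,0,0],[0,4.3,-10.9,0,0,0],[0,4.3,-11.3,0,0,0],[0,4.3,-11.5,0,0,0],[0,4.3,-11.6,0,0,0],[0,4.3,-11.7,0,0,0],[0,4.3,-11.7,0,0,0],[0,4.3,-11.7,0,0,0]]]}'
```

```text
time: 7.0
tool_pos: [635.1, 192.9, 108.6]
tcp_rot: [0.707, 0.707, 0.0, 0.0]
force: [0.1, -0.0, -0.8]
gripper_width: 0.464
grasp_force: 30.0
```

```bash
python3 -m creep '{"increments": [[[0,0,-0.08,0,0,0],[0,0,-0.12,0,0,0],[0,0,-0.15,0,0,0],[0,0,-0.15,0,0,0]]]}'
```

```text
time: 7.4
tool_pos: [635.2, 192.9, 107.7]
tcp_rot: [0.707, 0.707, 0.0, 0.0]
force: [-2.5, -0.7, 7.5]
gripper_width: 0.467
grasp_force: 30.0
```

Contact at 7 N. I release and lift clear.

```bash
python3 -m creep '{"increments": [[[0,0,0,0,0,0],[0,0,0,0,0,0],[0,0,0,0,0,0],[0,0,0,0,0,0],[0,0,1,0,0,0],[0,0,4,0,0,0],[0,0,8,0,0,0],[0,0,11.5,0,0,0],[-2,-1,13,0,0,0],[-6,-3.5,13,0,0,0],[-10,-6.5,13,0,0,0],[-14,-9.5,13,0,0,0],[-17,-11.5,13,0,0,0],[-18.5,-12.3,13,0,0,0],[-18.6,-12.3,13,0,0,0],[-18.6,-12.3,13,0,0,0]]]}' 7.5
python3 - <<'E'
import h
from h import *
p,X=wrist([(635,192),(448,70)])
print(h.S["tool_pos"],h.S["time"],h.S["gripper_width"])
p,X=cloud("top"); print([np.round(v,1) for v in (rim(beaker(X,635,192)[1]),rim(beaker(X,448,70)[1]))])
E
```

```text
time: 9.0
tool_pos: [449.6, 70.1, 237.6]
tcp_rot: [0.707, 0.707, 0.001, 0.001]
force: [1.2, 0.2, -0.2]
gripper_width: 0.817
grasp_force: 0.0
(635, 192) rim z 75.5 n 1331 [633.9 192.3  21.7]
(448, 70) rim z 58.6 n 1282 [448.5  70.1  25.2]
bat [632.8 190.5  39. ] z 31.5 n 6619
bat [628.2  94.4  41. ] z 31.6 n 9351
bat [620.8   5.6  38.2] z 31.6 n 2791
[449.60272524  70.13495441 237.57811052] 9.0 0.8172778194333311Traceback (most recent call last):
  File "<stdin>", line 5, in <module>
  File "h.py", line 25, in beaker
    q=q[q[:,2]<125]; zt=np.quantile(q[:,2],.97); t=q[q[:,2]>zt-5]
                        ~~~~~~~~~~~^^^^^^^^^^^^
    return _quantile_unchecked(
        a, q, axis, out, overwrite_input, method, keepdims, weights)
    return _ureduce(a,
                    func=_quantile_ureduce_func,
    ...<5 lines>...
                    overwrite_input=overwrite_input,
                    method=method)
    r = func(a, **kwargs)
    result = _quantile(arr,
                       quantiles=q,
    ...<2 lines>...
                       out=out,
                       weights=wgt)
    slices_having_nans = np.isnan(arr[-1, ...])
                                  ~~~^^^^^^^^^
IndexError: index -1 is out of bounds for axis 0 with size 0
```

```bash
python3 -m creep '{"increments": [[[0,0,-3,0,0,0],[0,0,-6,0,0,0],[0,0,-9,0,0,0],[0,0,-12,0,0,0],[0,0,-14,0,0,0],[0,0,-15,0,0,0],[0,0,-15.2,0,0,0],[0,0,-15.2,0,0,0]]]}' 7.5 && python3 -m creep '{"increments": [[[0,0,0,0,0,0],[0,0,0,0,0,0],[0,0,0,0,0,0],[0,0,0,0,0,0],[0,0,0,0,0,0],[0,0,0,0,0,0],[0,0,0,0,0,0],[0,0,1,0,0,0],[0,0,3,0,0,0],[0,0,6,0,0,0],[2,0,9,0,0,0],[5.5,0.5,10,0,0,0],[9.5,1.3,10,0,0,0],[13,1.8,10,0,0,0],[16,2.2,10,0,0,0],[17.5,2.4,10,0,0,0],[17.9,2.4,10,0,0,0],[17.9,2.4,10,0,0,0],[17.9,2.4,10,0,0,0]]]}' 4.2
cat >> h.py <<'E'
def held():
    s=state(); x,y,z=s["tool_pos"]; p,X=cloud("wrist")
    q=X[(np.hypot(X[...,0]-x,X[...,1]-y)<42)&(X[...,2]>z-65)&(X[...,2]<z-15)&(p.min(2)>100)]
    zt=np.quantile(q[:,2],.95); t=q[q[:,2]>zt-4]; print("tool",np.round([x,y,z],1),"rim z",zt,np.round(rim(t),1),s["time"])
    bats(p,X)
E
python3 -c "
import h;h.held()"
```

```text
time: 9.9
tool_pos: [449.6, 70.4, 85.0]
tcp_rot: [0.707, 0.708, 0.0, 0.0]
force: [0.4, -0.3, 0.1]
gripper_width: 0.82
grasp_force: 0.0
time: 11.8
tool_pos: [626.9, 93.7, 184.9]
tcp_rot: [0.707, 0.708, -0.0, -0.0]
force: [0.6, 0.1, -1.1]
gripper_width: 0.552
grasp_force: 30.0
tool [626.9  93.7 184.9] rim z 157.6059088689845 [627.1  95.   24.9] 11.8
bat [628.6  95.1  40.2] z 31.8 n 7599
```

```bash
python3 -m creep '{"increments": [[[0.1,0,-2,0,0,0],[0.1,0,-4,0,0,0],[0.1,0,-5.5,0,0,0],[0.1,0,-6.2,0,0,0],[0.1,0,-6.5,0,0,0],[0.1,0,-6.65,0,0,0],[0.1,0,-6.75,0,0,0],[0.1,0,-6.8,0,0,0],[0.1,0,-6.85,0,0,0],[0.1,0,-6.85,0,0,0]]]}'
```

```text
time: 12.85
tool_pos: [629.4, 94.0, 117.4]
tcp_rot: [0.707, 0.707, 0.0, 0.0]
force: [-1.9, -0.3, 6.6]
gripper_width: 0.554
grasp_force: 30.0
```

```bash
python3 -m creep '{"increments": [[[0,0,0,0,0,0],[0,0,0,0,0,0],[0,0,0,0,0,0],[0,0,0,0,0,0],[0,0,1,0,0,0],[0,0,4,0,0,0],[0,0,8,0,0,0],[-1,-1,11,0,0,0],[-4,-3.5,12,0,0,0],[-7.5,-6.5,12,0,0,0],[-11,-10,12,0,0,0],[-14.5,-13,12,0,0,0],[-17.5,-15.7,12,0,0,0],[-19,-17,12,0,0,0],[-19.3,-17.3,12,0,0,0],[-19.3,-17.3,12,0,0,0]]]}' 8.5
python3 -c "
import h;h.wrist([(628,94),(435.5,-79)]);print(h.S['tool_pos'])"
```

```text
time: 14.45
tool_pos: [436.3, -79.3, 237.0]
tcp_rot: [0.707, 0.707, 0.0, 0.001]
force: [0.5, -0.1, 0.6]
gripper_width: 0.929
grasp_force: 0.0
(628, 94) rim z 52.5 n 253 [629.5  95.6  29.5]
(435.5, -79) rim z 72.6 n 1652 [435.4 -78.2  28.6]
bat [624.7  80.2  29.2] z 31.5 n 2899
bat [621.5   2.   41.2] z 31.5 n 11324
bat [625.1 -88.   41.2] z 31.6 n 8734
[436.26155813 -79.33143978 236.96177764]
```

```bash
python3 -m creep '{"increments": [[[-0.1,0.1,-3,0,0,0],[-0.1,0.1,-6,0,0,0],[-0.1,0.1,-9,0,0,0],[-0.1,0.1,-11.5,0,0,0],[-0.1,0.1,-13,0,0,0],[-0.1,0.1,-13.7,0,0,0],[-0.1,0.1,-13.9,0,0,0],[-0.1,0.1,-13.9,0,0,0]]]}' 8.5 && python3 -m creep '{"increments": [[[0,0,0,0,0,0],[0,0,0,0,0,0],[0,0,0,0,0,0],[0,0,0,0,0,0],[0,0,0,0,0,0],[0,0,0,0,0,0],[0,0,0,0,0,0],[0,0,1,0,0,0],[0,0,3,0,0,0],[0,0,6,0,0,0],[1.5,0.6,9,0,0,0],[5,2,10.5,0,0,0],[9,4,10.5,0,0,0],[13,5.6,10.5,0,0,0],[16.3,7,10.5,0,0,0],[18,7.8,10.5,0,0,0],[18.6,8,10.5,0,0,0],[18.6,8,10.5,0,0,0],[18.6,8,10.5,0,0,0]]]}' 4.8
python3 -c "
import h;h.held();h.wrist([(628,94)])"
```

```text
time: 15.3
tool_pos: [435.7, -77.6, 97.5]
tcp_rot: [0.706, 0.708, 0.0, 0.0]
force: [0.4, 0.7, 0.3]
gripper_width: 0.926
grasp_force: 0.0
time: 17.2
tool_pos: [619.9, 1.1, 202.2]
tcp_rot: [0.707, 0.707, -0.001, -0.0]
force: [0.4, -0.0, -1.7]
gripper_width: 0.64
grasp_force: 30.0
tool [619.9   1.1 202.2] rim z 176.56639195165886 [620.    2.1  28.3] 17.2
bat [625.4  86.4  32.6] z 31.7 n 1810
bat [622.5   3.2  40.3] z 31.8 n 6177
(628, 94) rim z 90.2 n 3053 [629.5  93.6  25. ]
bat [602.4  71.3  12.7] z 31.7 n 1002
bat [634.2  61.6  11.8] z 31.8 n 811
bat [622.6   3.3  40.1] z 31.8 n 6139
```

```bash
python3 -m creep '{"increments": [[[0.1,0,-2,0,0,0],[0.1,0,-4.5,0,0,0],[0.1,0,-6,0,0,0],[0.1,0,-6.8,0,0,0],[0.1,0,-7.1,0,0,0],[0.1,0,-7.2,0,0,0],[0.1,0,-7.25,0,0,0],[0.1,0,-7.3,0,0,0],[0.1,0,-7.35,0,0,0],[0.1,0,-7.35,0,0,0]]]}'
```

```text
time: 18.3
tool_pos: [622.4, 2.0, 129.7]
tcp_rot: [0.707, 0.707, 0.0, 0.0]
force: [-1.4, 0.5, 5.5]
gripper_width: 0.635
grasp_force: 30.0
```

```bash
python3 -m creep '{"increments": [[[0,0,0,0,0,0],[0,0,0,0,0,0],[0,0,0,0,0,0],[0,0,0,0,0,0],[0,0,1,0,0,0],[0,0,4,0,0,0],[0,0,8,0,0,0],[-1,1,11,0,0,0],[-3,4,12,0,0,0],[-6,7.5,12,0,0,0],[-9,11.5,12,0,0,0],[-12,15.3,12,0,0,0],[-15,19.2,12,0,0,0],[-18,23,12,0,0,0],[-20,25.5,12,0,0,0],[-20.7,26.4,12,0,0,0],[-20.7,26.4,12,0,0,0],[-20.7,26.4,12,0,0,0]]]}' 9.18
python3 -c "
import h;h.wrist([(414.7,267),(633,192),(630,292)]);print(h.S['tool_pos'])"
```

```text
time: 20.1
tool_pos: [416.0, 264.9, 249.0]
tcp_rot: [0.707, 0.707, 0.0, 0.0]
force: [-0.5, 0.2, 0.1]
gripper_width: 1.0
grasp_force: 0.0
(414.7, 267) rim z 86.6 n 1905 [414.  267.7  32.1]
(633, 192) rim z 48.0 n 182 [635.3 192.2  24.6]
(630, 292) rim z 63.5 n 1106 [629.5 292.7  18.1]
bat [632.2 288.   39.8] z 31.6 n 5544
bat [634.6 199.9  35.3] z 31.6 n 2340
[415.95365999 264.86300631 248.95246047]
```

```bash
python3 -m creep '{"increments": [[[-0.1,0.2,-3,0,0,0],[-0.1,0.2,-6,0,0,0],[-0.1,0.2,-9,0,0,0],[-0.1,0.2,-11.5,0,0,0],[-0.1,0.2,-13,0,0,0],[-0.1,0.2,-13.6,0,0,0],[-0.1,0.2,-13.7,0,0,0],[-0.1,0.2,-13.7,0,0,0]]]}' 9.18 && python3 -m creep '{"increments": [[[0,0,0,0,0,0],[0,0,0,0,0,0],[0,0,0,0,0,0],[0,0,0,0,0,0],[0,0,0,0,0,0],[0,0,0,0,0,0],[0,0,0,0,0,0],[0,0,1,0,0,0],[0,0,3,0,0,0],[0,0,6,0,0,0],[0,0,9,0,0,0],[0,0,12,0,0,0],[0,0,14,0,0,0],[0,0,14,0,0,0]]]}' 5.5
```

```text
time: 20.95
tool_pos: [414.7, 267.6, 112.2]
tcp_rot: [0.707, 0.707, 0.0, 0.0]
force: [-0.5, -0.3, -0.1]
gripper_width: 1.001
grasp_force: 0.0
time: 22.35
tool_pos: [414.8, 268.8, 254.8]
tcp_rot: [0.707, 0.707, 0.002, 0.001]
force: [-0.2, 0.3, -2.0]
gripper_width: 0.693
grasp_force: 29.9
```

```bash
python3 -m creep '{"increments": [[[0.5,-1.5,0,0,0,0],[1.5,-5,0,0,0,0],[3,-9,0,0,0,0],[5,-13,0,0,0,0],[7,-17,0,0,0,0],[9.5,-21,0,0,0,0],[12,-25,0,0,0,0],[15,-29,0,0,0,0],[18,-32.5,0,0,0,0],[20,-34.5,0,0,0,0],[21,-35.4,0,0,0,0],[21.1,-35.5,0,0,0,0],[21.1,-35.5,0,0,0,0],[21.1,-35.5,0,0,0,0]]]}'
python3 -c "
import h;h.held();h.wrist([(621.5,2.5)])"
```

```text
time: 23.75
tool_pos: [624.1, -85.1, 251.7]
tcp_rot: [0.706, 0.708, 0.0, -0.001]
force: [0.2, -0.0, -2.2]
gripper_width: 0.689
grasp_force: 29.9
tool [624.1 -85.1 251.7] rim z 225.86079879155187 [624.3 -84.5  32. ] 23.75
bat [622.8  87.9  27.5] z 31.6 n 1252
bat [621.6  -2.7  37. ] z 31.8 n 1009
bat [626.  -85.9  39.5] z 31.8 n 4053
(621.5, 2.5) rim z 104.3 n 2402 [622.7   1.3  28.5]
bat [622.8  86.7  26.5] z 31.7 n 1200
bat [623.6  -5.7  33.9] z 31.8 n 787
bat [626.2 -85.   38.6] z 31.8 n 4075
```

```bash
python3 -m creep '{"increments": [[[0,0,-2,0,0,0],[0,0,-5,0,0,0],[0,0,-7.5,0,0,0],[0,0,-9.2,0,0,0],[0,0,-10.2,0,0,0],[0,0,-10.5,0,0,0],[0,0,-10.65,0,0,0],[0,0,-10.75,0,0,0],[0,0,-10.8,0,0,0],[0,0,-10.85,0,0,0],[0,0,-10.9,0,0,0],[0,0,-10.9,0,0,0]]]}'
```

```text
time: 25.05
tool_pos: [625.4, -87.1, 144.1]
tcp_rot: [0.707, 0.707, 0.0, 0.001]
force: [-2.7, 0.3, 6.9]
gripper_width: 0.69
grasp_force: 29.9
```

Contact made. I release, retreat up and out of the view, then check everything.

```bash
python3 -m creep '{"increments": [[[0,0,0,0,0,0],[0,0,0,0,0,0],[0,0,0,0,0,0],[0,0,0,0,0,0],[0,0,1,0,0,0],[0,0,4,0,0,0],[0,0,8,0,0,0],[0,0,11,0,0,0],[-2,-1,12,0,0,0],[-5,-4,12,0,0,0],[-8,-7,12,0,0,0],[-11,-11,12,0,0,0],[-14,-15,12,0,0,0],[-17,-19,12,0,0,0],[-20,-23,12,0,0,0],[-22,-26,12,0,0,0],[-23,-27,12,0,0,0],[-23,-27,12,0,0,0]]]}' 9.18
python3 - <<'E'
from h import *
for n in ("top","scene"):
    p,X=cloud(n); cv2.imwrite(f"pics/{n}9.png",p[:,:,::-1]); print(n)
    for c in [(634,192),(628.4,94.5),(621.5,2.5),(625,-87),(631,292),(616,-187),(351,37),(316,-218)]:
        try: zt,t,q=beaker(X,*c); print(c,"%.1f"%zt,np.round(rim(t),1))
        except Exception as e: print(c,"hidden")
    bats(p,X)
E
```

```text
time: 26.85
tool_pos: [393.4, -358.9, 263.2]
tcp_rot: [0.708, 0.706, -0.0, 0.0]
force: [-0.2, -0.6, -0.1]
gripper_width: 1.001
grasp_force: 0.0
top
(634, 192) 76.4 [632.4 191.3  21.8]
(628.4, 94.5) 90.3 [626.8  92.4  25.4]
(621.5, 2.5) 104.6 [6.198e+02 5.000e-01 2.880e+01]
(625, -87) 118.9 [622.8 -88.5  32.3]
(631, 292) 64.1 [628.7 291.1  18.3]
(616, -187) 61.1 [ 614.6 -187.9   40.1]
(351, 37) 60.9 [351.3  35.5  25.3]
(316, -218) 47.8 [ 316.  -219.6   21.9]
bat [632.  284.6  39.1] z 31.7 n 772
scene
(634, 192) 76.3 [636.1 194.3  21.9]
(628.4, 94.5) 90.3 [630.2  95.2  25.3]
(621.5, 2.5) 104.3 [623.    3.3  28.9]
(625, -87) 118.2 [625.9 -86.3  32.4]
(631, 292) 64.6 [632.2 293.4  18.2]
(616, -187) 60.7 [ 617.  -185.5   40.1]
(351, 37) 59.1 [352.6  38.5  25.3]
(316, -218) 45.4 [ 316.7 -216.9   21.8]
bat [630.8  97.2  39.4] z 31.9 n 1020
bat [638.1 195.2  39.9] z 31.9 n 1433
bat [636.8 289.5  40.3] z 32.2 n 1932
```

View pics/top9.png

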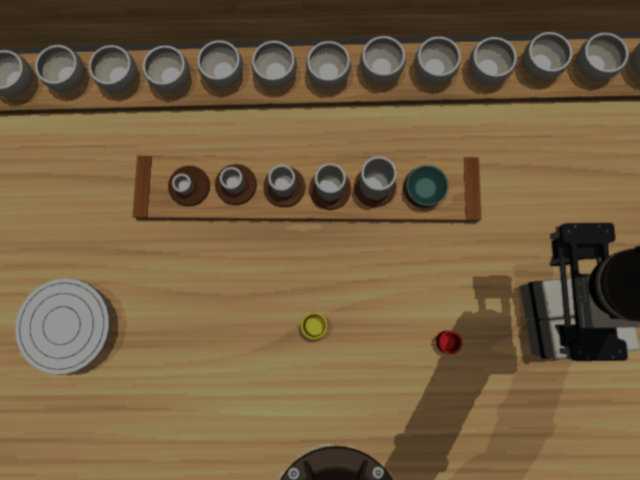

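The top view shows the row growing from (183,184) to (378,178), all upright. In the top camera each beaker is within 1 mm of its bat's centre, and beaker_1, the dish and both look-alikes are where they were. Handing in.

```bash
python3 -c "
from bench import env; print(env.sign_off())"
```

```text
the job is handed in; nothing more can be done
None
```

The job is handed in at about 27 s: beakers 2 to 5 stand upright on the four free bats, each within about 1 mm of its bat's centre, growing in size away from beaker_1, with the dish and look-alikes where they were.

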